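Point out and reset the tripped breaker

TASK

One of the three circuit breakers on the power distribution box has tripped: its handle stands half-way while the other two are on. Point at that handle with the fingertips from just above it (within 5 cm), without touching the breaker, for two seconds so that a colleague can confirm it; only then reset it as such breakers need, pushing the handle all the way to off (towards the robot) and after that all the way to on (away from the robot). Only push, never pinch or force the handle; leave the other two breakers on and do not shift or pick up anything lying about.

Things in the scene. Friction and masses are not known exactly. Their poses are not given: they have to be found in the camera images.
- power_box: Power distribution box, fixed, 190 x 300 mm, 98 mm high: black rubber, bare metal top, three capped outlets towards the robot (out to 120 mm from the centre), a tube handle at each end. Origin: centre of its underside; x away from the robot, y left, z up. Three identical breakers stand on top in a row along y, 70 mm apart, centred.
- breaker_a: The circuit breaker that has tripped (in any of the three places; told by its half-way handle). Fixed, 66 mm wide (y), 130 mm long (x), light grey case. Origin: centre of its underside, on the box's cover; x points from OFF to ON, away from the robot; z up. Its ends rise 12 mm above the cover, its middle part (36 mm either way in x) 22 mm; the handle comes out of the middle.
- handle_a (a joint): Angle of the tripped breaker's handle, rad. 0 = upright (tripped), +0.52 = leaning away from the robot to its stop (ON), -0.52 = towards the robot to its stop (OFF). Axis along the breaker's y, 10 mm above its origin; the tip swings on a 44 mm radius. Friction 0.06 N m (2 to 3 N half-way up), no spring: stays where left. It starts within 0.07 of upright.
- handle_a_tip (a point): Centre of the top edge of the handle. The handle is a black flat toggle 24 mm wide (along the breaker's y) and about 12 mm thick (along x), standing 32 mm proud of the middle part of the case when upright.
- breaker_b: One of the two breakers that are on; same make as the tripped one. Fixed, 66 mm wide (y), 130 mm long (x), light grey case. Origin: centre of its underside, on the box's cover; x points from OFF to ON, away from the robot; z up. Its ends rise 12 mm above the cover, its middle part (36 mm either way in x) 22 mm; the handle comes out of the middle.
- handle_b (a joint): Angle of breaker_b's handle, same meaning as handle_a. Starts on (0.47 to 0.52) and is to stay on.
- breaker_c: The other breaker that is on. Fixed, 66 mm wide (y), 130 mm long (x), light grey case. Origin: centre of its underside, on the box's cover; x points from OFF to ON, away from the robot; z up. Its ends rise 12 mm above the cover, its middle part (36 mm either way in x) 22 mm; the handle comes out of the middle.
- handle_c (a joint): Angle of breaker_c's handle, same meaning as handle_a. Starts on (0.47 to 0.52) and is to stay on.
- marker: Felt marker, 18 mm thick, 126 mm long, lying along x on the metal cover at its right-hand end, 128 mm from the box's centre. Bystander. Origin: centre of its underside.
- screwdriver: Flat screwdriver, 28 x 197 x 25 mm, on the bench left of the box. Bystander. Origin: centre of its underside.
- blue_tape_small: Small roll of tape lying flat, 56 mm across, 19 mm high, on the bench left of the box. Bystander. Origin: centre of its underside.
- note_pad: Lined note pad, 144 x 101 x 20 mm, flat at the far left of the bench. Bystander. Origin: centre of its underside.
- mini_bin: Small open parts bin with nuts in it, 140 x 100 x 52 mm, on the bench right of the box. Bystander. Origin: centre of its underside.
- tally_counter: Hand tally counter, round, 77 x 47 x 26 mm, at the right near the bench's front edge. Bystander. Origin: centre of its underside.
- walkie_talkie: Hand radio with aerial, 47 x 65 x 262 mm, standing at the far left. Bystander. Origin: centre of its underside.
- tumbler: Tall black drinking tumbler, 74 mm across, 178 mm high, standing at the left in front of the weighing terminal. Bystander. Origin: centre of its underside.

How it is judged:
By the outcome, as a careful person would: the job done as asked, in the order asked, and still so for the second after the job is handed in, with the robot touching nothing.
It also fails if it takes over 43 s, if anything falls off the work surface, if the arm or the gripper's body presses on something with over 40 N, if the wrist force passes 120 N, or if a joint passes its speed limit or range.

ROBOT

A 6-joint arm with a two-finger parallel gripper is mounted at the origin on a cart in front of the work surface, level with it; the furniture and walls round the work are solid. World frame = base frame: x ahead of the robot, y to its left, z up, the work surface at z = 0. Lengths are in m, angles in degrees, forces in N, time in s.
With the tool pointing down it reaches from about 0.325 to 0.75 m from the base axis. Payload 7.6 kg.
Tool frame: the origin (TCP) lies on the front face of the gripper's body, between the roots of the fingers; the fingertips stand arm.tip_extent ahead of it and the grasp point (between the pads) lies 54 mm ahead of it (arm.tip_extent is the distance from the TCP to the fingertips, in m); z points along the fingers, y is the direction in which the jaws open and shut (so a half turn about z gives the same grasp; the last joint's range is limited). The gripper opens to 85 mm and grips with 20 to 120 N. Pads are 22 mm wide; open, the fingers measure 114 mm over their backs; the gripper's body (76 mm by 85 mm) begins 54 mm behind the grasp point. The pads swing forward as they close: fully open they stand 13 mm farther back than shut.
Start: joints at [-73.47, 2.991, 80.254, -0, 96.75, -4.028], TCP at [0.184, -0.492, 0.304] pointing down, gripper open.
Joint ranges: [-166.34, 166.34], [-52.06, 124.39], [6.96, 135.62], [-60.46, 240.46], [14.63, 156.25], [-167.68, 167.68]. Speed limits (degrees/s): [147.25, 147.25, 172.46, 180, 180, 180].

INTERFACE

Orientations are given as a 3x3 rotation matrix whose columns are the frame's x, y, z axes.
In Python, from workcell import arm gives the robot as it stands.
- The arm moves only by the tool drive_tool, never from a script. Its argument "rows" is a list of rows, each an object with "gripper": the gripper command: -1 is fully open, 1 is shut, values between are in proportion; "linear": the shift along the tool's x, y, z in cm, a list of three; "yaw": the turn about the tool's z in rad. A call has 1 to 12 rows; each row shifts and turns the commanded pose from where the row before left it, along the tool's axes as they then stand; what a row does not reach is not made up. A row lasts 1/8 s, in which the tool goes at most 62.5 mm and 10.7 degrees, less where a joint would pass 70% of its speed; a pose out of reach is approached as far as the arm can. A call with a gripper value outside its range is refused whole. The fingers move at their own pace and stop on an object; "grip_force" is the grip in N (left out, the last holds). Time passes only in rows, so rows that do not move let the fingers close. It gives the time, the measured TCP pose, the force and the opening at its end, in the units of the state.
- arm.get_obs(): the state, without advancing time (a new reading comes with each control period).
- arm.get_image(name): name is "scene" or "top"; returns the picture (480x640x3 uint8, blue, green, red); there is no depth.
- arm.camera_info(name): a dict with "intrinsics" (3x3 intrinsics, pixels), "k1" (the pictures are not rectified: a ray, as slopes to the right and down, at radius r is drawn at 1 + k1 r^2 times it, then the intrinsics apply), "origin" and "rotation" of the camera in the world. Camera axes: x right, y down, z forward; pixel columns grow to the right and rows downward; lengths in m; the calibration is good to about 2 mm. A picture is of the moment at which its call begins. camera_info takes no time and is no camera call.
- arm.sign_off(): hands the job in, once; it reports no verdict.
Trained networks look in the newest picture that a camera, given by its name, has taken for a name from the list of things; names that differ only in an ending like _2 or _b are one class to them, and where a whole thing is asked for, a point or a joint stands for the part that bears it (a point fixed in the world has none). Each returns a list of dicts, best first, with "conf" (0 to 1); they miss things now and then, are a little off and sometimes report something else, mostly with a low value. They report only what shows in the picture. A call takes as long as a camera call.
- arm.masks_of(name, camera): "mask" (480x640 bool, what is visible of it).
- arm.tip_of(name, camera): "position" ([x, y, z] in m, in the coordinates of the camera as it stood for that picture, good to about 4 mm: a listed point, or the origin of a listed thing).
The state is a dict: "clock": time; "q": joint angles; "joint_velocities": joint speeds; "tau": joint torques, N m; "tool_pos": TCP position; "ee_rot": TCP orientation; "ft_force": force on the tool from outside, world axes, zero at the start; "moment": the same for the moment, N m; "opening": finger opening in m.
Only numpy, scipy, OpenCV 4.12 (cv2) and the standard library are available. Lean on these libraries where they do the work, as an engineer would, in place of code of your own. Each camera call takes 0.05 s, during which the arm holds its last target.

## Working session

There is one attempt and no reset: what is moved stays moved. The work goes in short steps, Python scripts to look and compute and a tool call to move; the robot and the scene stay as the last step left them, time stands still between calls to the robot, and variables do not carry over. Pictures are saved under pics/ and viewed, and the job is handed in when it is done.

Besides the shell and the picture viewer there is one more tool, called after "Request:" as a command line: name --argument value ..., lists and objects as JSON in quotes. drive_tool: Moves the arm, as the interface text tells. Its arguments: {"type":"object","properties":{"rows":{"type":"array","items":{"type":"object","properties":{"gripper":{"type":"number"},"linear":{"type":"array","items":{"type":"number"}},"yaw":{"type":"number"}}}},"grip_force":{"type":"number"}},"required":["rows"]}

```bash
mkdir -p pics; ls; cat > h.py <<'E'
from workcell import arm
import numpy as np, cv2
def cam2w(c,p):
    i=arm.camera_info(c); return np.array(i["origin"])+np.array(i["rotation"])@np.array(p)
def proj(c,P):
    i=arm.camera_info(c); R=np.array(i["rotation"]);p=R.T@(np.array(P)-np.array(i["origin"]))
    s=p[:2]/p[2]; s=s*(1+i["k1"]*(s@s)); K=np.array(i["intrinsics"]); return (K@np.array([s[0],s[1],1]))[:2]
def ray(c,uv,z):
    i=arm.camera_info(c); K=np.array(i["intrinsics"]); d=np.linalg.inv(K)@np.array([uv[0],uv[1],1]); d=d[:2]; s=d.copy()
    for _ in range(20): s=d/(1+i["k1"]*(s@s))
    v=np.array(i["rotation"])@np.array([s[0],s[1],1]); o=np.array(i["origin"]); return o+v*(z-o[2])/v[2]
E
python3 - <<'E'
from h import *
for c in("scene","top"):
    cv2.imwrite(f"pics/{c}0.png",arm.get_image(c))
    print(c,arm.camera_info(c))
    for n in("power_box","breaker_a","handle_a_tip"):
        for d in arm.tip_of(n,c): print(n,round(d["conf"],2),cam2w(c,d["position"]).round(4))
o=arm.get_obs(); print(o); print(arm.tip_extent)
E
```

```text
pics
scene {'intrinsics': array([[561.72322882,   0.        , 318.07950559],
       [  0.        , 561.72322882, 241.56703392],
       [  0.        ,   0.        ,   1.        ]]), 'k1': -0.14678367502822542, 'origin': array([-0.01933612, -0.95419199,  1.21791078]), 'rotation': array([[ 0.89788035, -0.31150881,  0.31108382],
       [-0.44007527, -0.61578971,  0.65355702],
       [-0.01202655, -0.7237163 , -0.68999281]])}
power_box 0.96 [ 5.034e-01  3.000e-03 -5.000e-04]
breaker_a 0.88 [0.508  0.0739 0.0957]
breaker_a 0.82 [ 0.501  -0.0651  0.1015]
breaker_a 0.59 [ 0.5028 -0.0006  0.1008]
handle_a_tip 0.55 [ 0.5697  0.5207 -0.0036]
handle_a_tip 0.49 [0.5064 0.0048 0.1562]
handle_a_tip 0.16 [ 0.5006  0.6032 -0.0007]
top {'intrinsics': array([[569.91987194,   0.        , 327.81566222],
       [  0.        , 569.91987194, 233.39294266],
       [  0.        ,   0.        ,   1.        ]]), 'k1': -0.04298316345696976, 'origin': array([0.21472792, 0.08593281, 1.7493488 ]), 'rotation': array([[-0.02833307, -0.98630758,  0.16246411],
       [-0.999467  ,  0.03058925,  0.01140218],
       [-0.
[... 282 characters left out ...]
4868e-04,
        9.67487482e+01, -4.02885872e+00]), 'joint_velocities': array([-0.05275639,  0.00217394, -0.06385654, -0.04247918,  0.01914612,
        0.03849861]), 'tau': array([-1.00097604e-03, -3.81075239e+01, -3.59878027e+01, -1.25920333e-04,
        1.39211919e-03,  2.77681016e-05]), 'tool_pos': array([ 0.18439053, -0.49154834,  0.30380757]), 'ee_rot': array([[ 9.36299712e-01,  3.51202004e-01, -4.91977192e-05],
       [ 3.51202007e-01, -9.36299706e-01,  1.07341644e-04],
       [-8.36520945e-06, -1.17782288e-04, -9.99999993e-01]]), 'ft_force': array([-0.05502613, -0.12348641, -0.22027606]), 'moment': array([ 0.01100485, -0.04914256, -0.02965396]), 'opening': 0.08554761983644028}
0.0726
```

```bash
python3 - <<'E'
import cv2
a=cv2.imread("pics/scene0.png");b=cv2.imread("pics/top0.png")
from h import *
print(proj("scene",[.505,.005,.12]),proj("top",[.505,.005,.12]))
u,v=map(int,proj("scene",[.505,.005,.12]));A=a[v-75:v+75,u-100:u+100]
cv2.imwrite("pics/sc.png",cv2.resize(A,None,fx=4,fy=4,interpolation=2))
u2,v2=map(int,proj("top",[.505,.005,.12]));B=b[v2-60:v2+60,u2-80:u2+80]
cv2.imwrite("pics/tc.png",cv2.resize(B,None,fx=5,fy=5,interpolation=2)); print(u,v,u2,v2)
E
```

```text
[340.53237361 256.29167066] [361.95583733 224.87223624]
340 256 361 224
```

View pics/scene0.png

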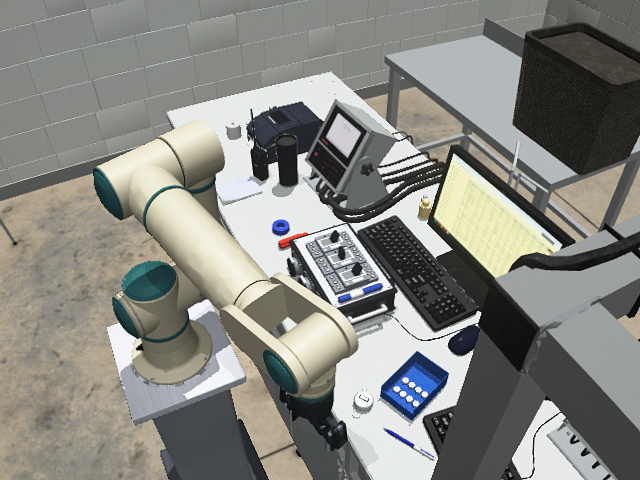

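View pics/top0.png

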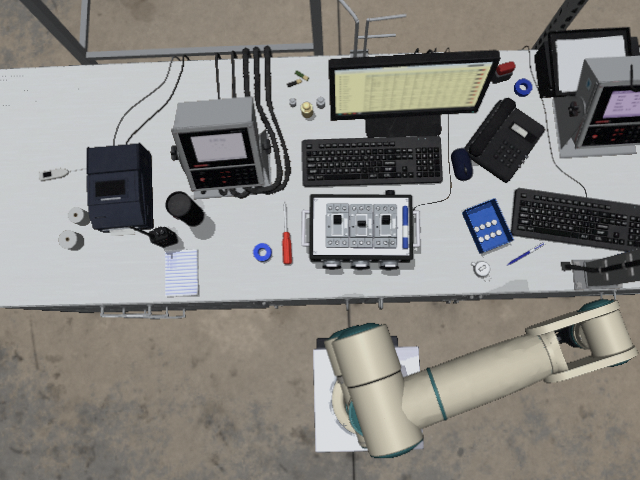

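View pics/sc.png

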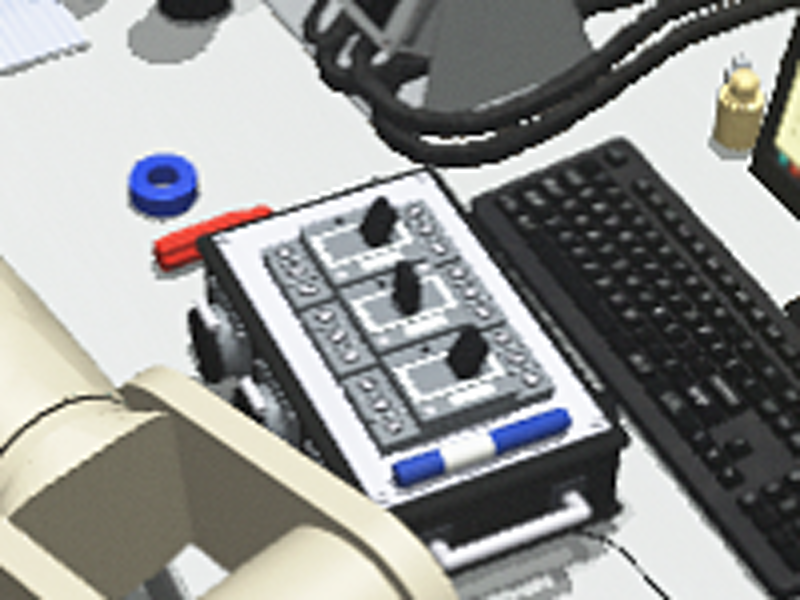

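View pics/tc.png

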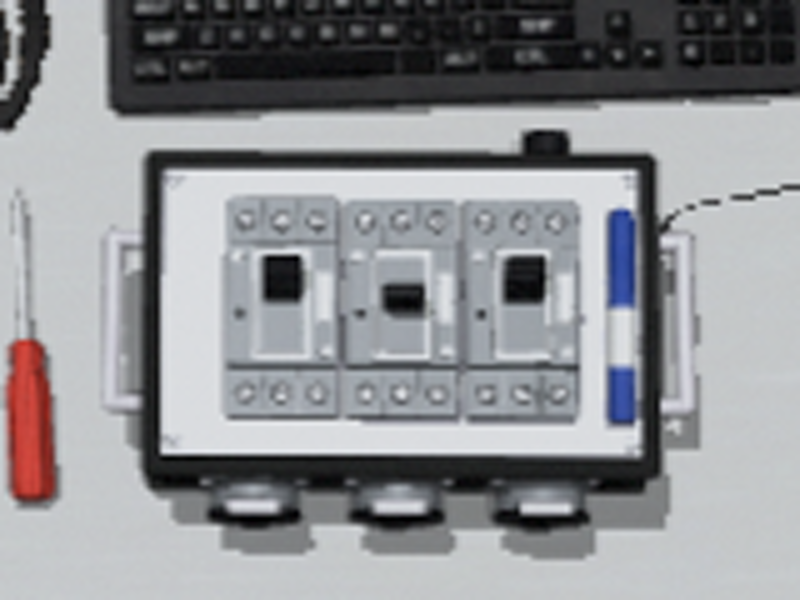

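The middle breaker is the tripped one: its handle is upright at about (403,297) in the top crop, while both neighbours lean away from the robot. Next I'll refine the position and yaw.

```bash
python3 - <<'E'
from h import *
f=lambda x,y:(281+(x+.5)/5-.5,164+(y+.5)/5-.5)
P=[ray("top",f(*p),.098) for p in((163,168),(637,168),(640,457),(160,455))]
for p in P: print(p.round(4))
print("centre",np.mean(P,0).round(4), "yaw",np.degrees(np.arctan2(*( (P[0]+P[3]-P[1]-P[2])[:2]*[-1,1]))).round(2))
print("tip top",ray("top",f(403,290),.152).round(4))
for c in("top","scene"):
  for k in range(2):
    arm.get_image(c)
    for n in ("breaker_a","handle_a_tip","power_box"):
      for d in arm.tip_of(n,c):
        if d["conf"]>.4: print(c,n,round(d["conf"],2),cam2w(c,d["position"]).round(4))
E
```

```text
[0.5969 0.1453 0.098 ]
[ 0.5879 -0.1356  0.098 ]
[ 0.4156 -0.1285  0.098 ]
[0.4253 0.1512 0.098 ]
centre [0.5064 0.0081 0.098 ] yaw -1.91
tip top [0.5088 0.0084 0.152 ]
top breaker_a 0.94 [0.5068 0.008  0.105 ]
top breaker_a 0.76 [0.5113 0.0764 0.1006]
top breaker_a 0.73 [ 0.5021 -0.0661  0.0954]
top handle_a_tip 0.73 [0.3908 0.5628 0.002 ]
top handle_a_tip 0.65 [0.5001 0.6028 0.0011]
top handle_a_tip 0.46 [ 0.498  -0.1232  0.101 ]
top handle_a_tip 0.44 [0.5109 0.0136 0.1535]
top power_box 0.57 [0.5037 0.0046 0.0035]
top breaker_a 0.93 [ 0.5028 -0.0655  0.0956]
top breaker_a 0.78 [0.507  0.0094 0.1027]
top breaker_a 0.72 [0.5097 0.0741 0.0989]
top breaker_a 0.65 [0.5718 0.5276 0.0045]
top handle_a_tip 0.57 [ 0.3925  0.5673 -0.0018]
top handle_a_tip 0.47 [0.5101 0.0089 0.1517]
top power_box 0.71 [0.5089 0.0107 0.1513]
top power_box 0.62 [0.5056 0.0082 0.0039]
scene breaker_a 0.92 [0.5027 0.0018 0.0998]
scene breaker_a 0.72 [ 0.5008 -0.0648  0.0959]
scene breaker_a 0.61 [0.5081 0.0745 0.0943]
scene handle_a_tip 0.68 [0.395  0.5559 0.0008]
scene handle_a_tip 0.43 [0.5084 0.0056 0.1512]
scene power_box 0.8 [ 0.5028  0.0045 -0.0039]
scene breaker_a 0.91 [ 0.5026 -0.0666  0.0982]
scene breaker_a 0.66 [ 0.5025 -0.002   0.1028]
scene breaker_a 0.62 [0.507  0.0763 0.0952]
scene handle_a_tip 0.68 [0.5053 0.0752 0.0942]
scene handle_a_tip 0.48 [0.5066 0.0035 0.153 ]
scene power_box 0.97 [ 0.499   0.0026 -0.0014]
```

Request:
drive_tool --rows '[{"gripper":1,"linear":[0,0,0],"yaw":0.13},{"gripper":1,"linear":[0,0,0],"yaw":0.13},{"gripper":1,"linear":[0,0,0],"yaw":0.12}]' --grip_force 20

```text
clock: 1.58
tool_pos: [0.1844, -0.4916, 0.3039]
ee_rot: [[1.0, -0.025, 0.0], [-0.025, -1.0, -0.0], [0.0, 0.0, -1.0]]
ft_force: [0.6, 1.1, -0.8]
opening: 0.0321
```

Request:
drive_tool --rows '[{"gripper":1,"linear":[3.1,-5.05,0],"yaw":0},{"gripper":1,"linear":[3.1,-5.05,0],"yaw":0},{"gripper":1,"linear":[3.1,-5.05,0],"yaw":0},{"gripper":1,"linear":[3.1,-5.05,0],"yaw":0},{"gripper":1,"linear":[3.1,-5.05,0],"yaw":0},{"gripper":1,"linear":[3.1,-5.05,0],"yaw":0},{"gripper":1,"linear":[3.1,-5.05,0],"yaw":0},{"gripper":1,"linear":[3.1,-5.05,0],"yaw":0},{"gripper":1,"linear":[3.1,-5.05,0],"yaw":0},{"gripper":1,"linear":[3.1,-5.05,0],"yaw":0},{"gripper":1,"linear":[0,0,0],"yaw":0},{"gripper":1,"linear":[0,0,0],"yaw":0}]'

```text
clock: 3.08
tool_pos: [0.5049, 0.0066, 0.3037]
ee_rot: [[1.0, -0.021, -0.0], [-0.021, -1.0, -0.0], [-0.0, 0.0, -1.0]]
ft_force: [0.1, 0.4, -0.2]
opening: -0.0002
```

```bash
python3 - <<'E'
from h import *
o=arm.get_obs(); print(arm.tip_extent,o["tool_pos"],o["opening"],o["ft_force"])
a=arm.get_image("scene"); cv2.imwrite("pics/s1.png",cv2.resize(a[140:340,220:480],None,fx=3,fy=3))
t=o["tool_pos"]+o["ee_rot"]@[0,0,arm.tip_extent]; print(t,(proj("scene",t)-[220,140])*3)
E
```

```text
0.0726 [0.50487285 0.00657047 0.30373989] -0.0002106868648942137 [ 0.05472598  0.36306392 -0.22499997]
[0.50484038 0.0065394  0.2311399 ] [362.59234246 258.05845484]
```

View pics/s1.png

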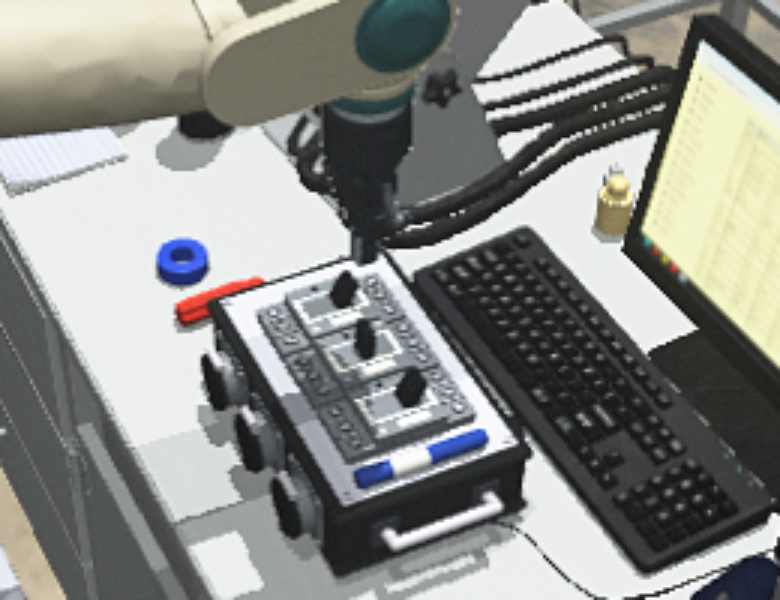

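The fingers' lower end is at about (362,260), which matches the projected tip, so the 72.6 mm extent holds with the jaws shut. Now I'll hover about 25 mm above the middle handle for more than 2 s.

Request:
drive_tool --rows '[{"gripper":1,"linear":[0.15,0,2.7],"yaw":0},{"gripper":1,"linear":[0.15,0,2.7],"yaw":0},{"gripper":1,"linear":[0,0,0],"yaw":0},{"gripper":1,"linear":[0,0,0],"yaw":0},{"gripper":1,"linear":[0,0,0],"yaw":0},{"gripper":1,"linear":[0,0,0],"yaw":0},{"gripper":1,"linear":[0,0,0],"yaw":0},{"gripper":1,"linear":[0,0,0],"yaw":0},{"gripper":1,"linear":[0,0,0],"yaw":0},{"gripper":1,"linear":[0,0,0],"yaw":0},{"gripper":1,"linear":[0,0,0],"yaw":0},{"gripper":1,"linear":[0,0,0],"yaw":0}]'

```text
clock: 4.62
tool_pos: [0.508, 0.0067, 0.2499]
ee_rot: [[1.0, -0.021, -0.0], [-0.021, -1.0, -0.0], [-0.0, 0.0, -1.0]]
ft_force: [-0.8, -0.1, 0.5]
opening: -0.0004
```

```bash
python3 - <<'E'
from h import *
o=arm.get_obs(); print(o["clock"],o["tool_pos"],o["ft_force"])
a=arm.get_image("scene"); cv2.imwrite("pics/s2.png",cv2.resize(a[190:310,270:430],None,fx=5,fy=5,interpolation=2))
t=o["tool_pos"]+o["ee_rot"]@[0,0,arm.tip_extent]; print(t,(proj("scene",t)-[270,190])*5)
for d in arm.tip_of("handle_a_tip","scene"): print(d["conf"],cam2w("scene",d["position"]).round(4))
E
```

```text
4.625 [0.50801518 0.0066799  0.24986339] [-0.84343648 -0.05006246  0.48673259]
[0.50801422 0.0066728  0.17726339] [357.84032721 252.57024683]
0.67 [ 5.012e-01 -3.000e-04  9.960e-02]
0.52 [0.5082 0.003  0.1528]
0.49 [5.012e-01 2.800e-03 2.000e-04]
```

View pics/s2.png

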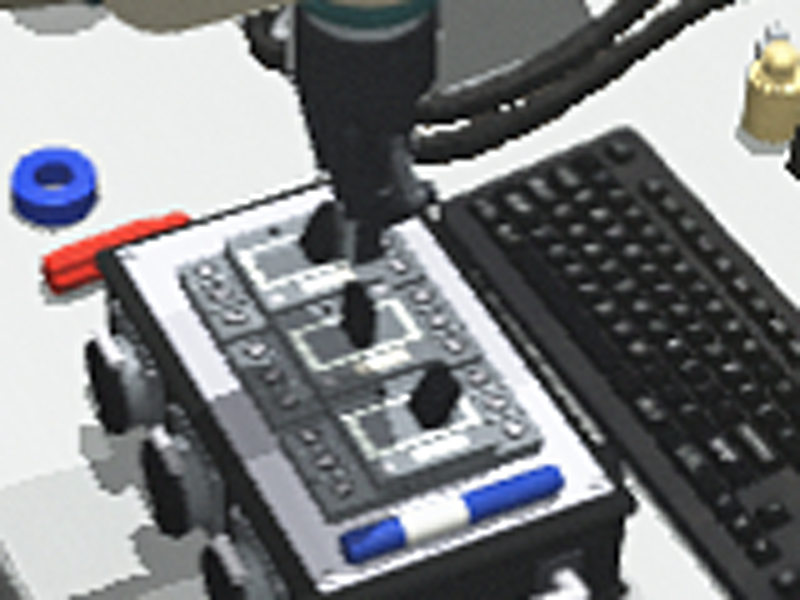

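In this view the fingertips (360,262) are just above the middle handle's top (358,285), with no contact. I'll hold for another 1.5 s, then go down behind the handle.

Request:
drive_tool --rows '[{"gripper":1,"linear":[0,0,0],"yaw":0},{"gripper":1,"linear":[0,0,0],"yaw":0},{"gripper":1,"linear":[0,0,0],"yaw":0},{"gripper":1,"linear":[0,0,0],"yaw":0},{"gripper":1,"linear":[0,0,0],"yaw":0},{"gripper":1,"linear":[0,0,0],"yaw":0},{"gripper":1,"linear":[0,0,0],"yaw":0},{"gripper":1,"linear":[0,0,0],"yaw":0},{"gripper":1,"linear":[0,0,0],"yaw":0},{"gripper":1,"linear":[0,0,0],"yaw":0},{"gripper":1,"linear":[0,0,0],"yaw":0},{"gripper":1,"linear":[0,0,0],"yaw":0}]'

```text
clock: 6.22
tool_pos: [0.508, 0.0067, 0.2499]
ee_rot: [[1.0, -0.021, 0.0], [-0.021, -1.0, -0.0], [0.0, 0.0, -1.0]]
ft_force: [0.7, 0.1, -0.3]
opening: 0.0001
```

Request:
drive_tool --rows '[{"gripper":1,"linear":[1.6,0,0],"yaw":0},{"gripper":1,"linear":[1.6,0,0],"yaw":0},{"gripper":1,"linear":[0,0,0],"yaw":0},{"gripper":1,"linear":[0,0,1.5],"yaw":0},{"gripper":1,"linear":[0,0,1.5],"yaw":0},{"gripper":1,"linear":[0,0,1.4],"yaw":0},{"gripper":1,"linear":[0,0,0],"yaw":0},{"gripper":1,"linear":[0,0,0],"yaw":0}]'

```text
clock: 7.22
tool_pos: [0.5401, 0.006, 0.2062]
ee_rot: [[1.0, -0.021, 0.001], [-0.021, -1.0, -0.0], [0.001, 0.0, -1.0]]
ft_force: [0.2, 0.0, 0.2]
opening: -0.0001
```

```bash
python3 - <<'E'
from h import *
o=arm.get_obs(); print(o["clock"],o["tool_pos"],o["ft_force"])
a=arm.get_image("scene"); cv2.imwrite("pics/s3.png",cv2.resize(a[190:310,270:430],None,fx=5,fy=5,interpolation=2))
E
```

```text
7.225 [0.54013284 0.00598692 0.20623608] [0.17207387 0.00135227 0.16452018]
```

View pics/s3.png

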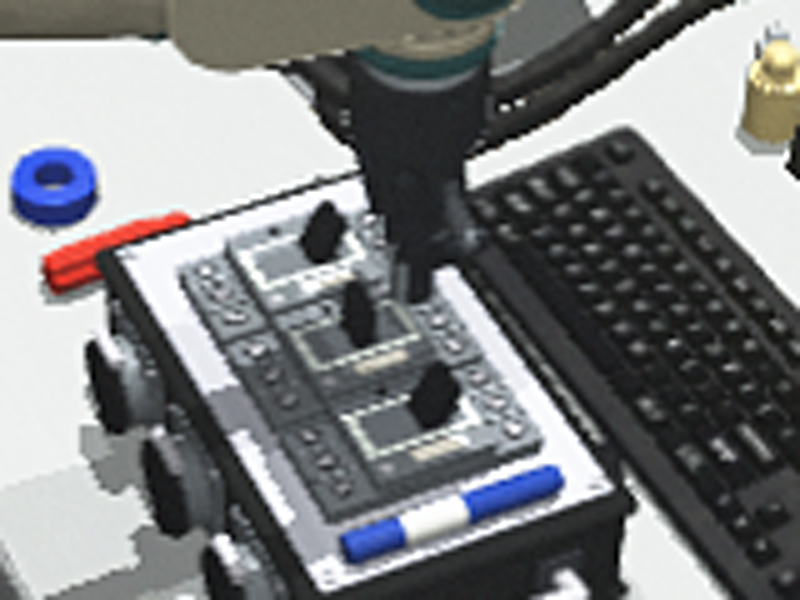

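The finger is down behind the middle handle (finger tip at 415,300, handle at 358,315), clear of it. Now I'll push towards the robot.

Request:
drive_tool --rows '[{"gripper":1,"linear":[-0.5,0,0],"yaw":0},{"gripper":1,"linear":[-0.5,0,0],"yaw":0},{"gripper":1,"linear":[-0.5,0,0],"yaw":0},{"gripper":1,"linear":[-0.5,0,0],"yaw":0},{"gripper":1,"linear":[-0.4,0,0],"yaw":0},{"gripper":1,"linear":[-0.3,0,0],"yaw":0},{"gripper":1,"linear":[0,0,0],"yaw":0}]'

```text
clock: 8.15
tool_pos: [0.5129, 0.0066, 0.206]
ee_rot: [[1.0, -0.021, 0.0], [-0.021, -1.0, -0.0], [0.0, 0.0, -1.0]]
ft_force: [1.3, -0.2, 2.5]
opening: -0.0002
```

Request:
drive_tool --rows '[{"gripper":1,"linear":[-0.15,0,0],"yaw":0},{"gripper":1,"linear":[0,0,0],"yaw":0}]'

```text
clock: 8.4
tool_pos: [0.5114, 0.0066, 0.2057]
ee_rot: [[1.0, -0.021, -0.001], [-0.021, -1.0, -0.0], [-0.001, 0.0, -1.0]]
ft_force: [1.6, 0.4, 0.6]
opening: 0.0001
```

Request:
drive_tool --rows '[{"gripper":1,"linear":[-0.1,0,0],"yaw":0},{"gripper":1,"linear":[0,0,0],"yaw":0}]'

```text
clock: 8.65
tool_pos: [0.5104, 0.0066, 0.2056]
ee_rot: [[1.0, -0.021, -0.001], [-0.021, -1.0, -0.0], [-0.001, 0.0, -1.0]]
ft_force: [1.7, -0.5, 0.3]
opening: 0.0004
```

```bash
python3 - <<'E'
from h import *
o=arm.get_obs(); print(o["clock"],o["tool_pos"],o["ft_force"])
a=arm.get_image("scene"); cv2.imwrite("pics/s4.png",cv2.resize(a[190:310,270:430],None,fx=5,fy=5,interpolation=2))
E
```

```text
8.65 [0.51038684 0.00662579 0.20562087] [ 1.74288113 -0.52759142  0.25812116]
```

View pics/s4.png

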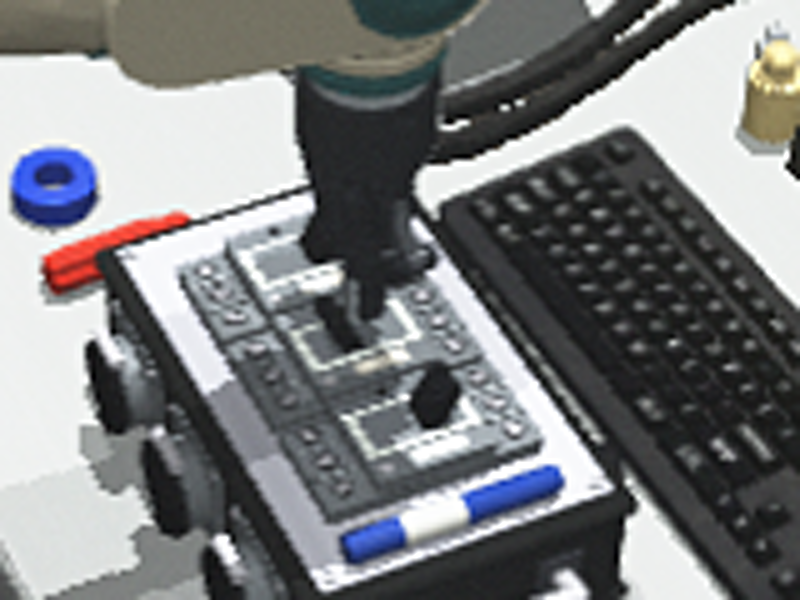

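The middle handle now leans towards the robot, with its top at about (325,300). I'll go on in 1 mm steps until it meets the stop.

Request:
drive_tool --rows '[{"gripper":1,"linear":[-0.1,0,0],"yaw":0},{"gripper":1,"linear":[0,0,0],"yaw":0}]'

```text
clock: 8.95
tool_pos: [0.5094, 0.0066, 0.2056]
ee_rot: [[1.0, -0.021, -0.001], [-0.021, -1.0, -0.0], [-0.001, 0.0, -1.0]]
ft_force: [1.9, 0.2, 0.5]
opening: 0.0
```

Request:
drive_tool --rows '[{"gripper":1,"linear":[-0.1,0,0],"yaw":0},{"gripper":1,"linear":[0,0,0],"yaw":0}]'

```text
clock: 9.2
tool_pos: [0.5084, 0.0066, 0.2058]
ee_rot: [[1.0, -0.021, -0.0], [-0.021, -1.0, -0.0], [-0.0, 0.0, -1.0]]
ft_force: [2.5, 0.1, -1.3]
opening: 0.0001
```

Request:
drive_tool --rows '[{"gripper":1,"linear":[-0.1,0,0],"yaw":0},{"gripper":1,"linear":[0,0,0],"yaw":0}]'

```text
clock: 9.45
tool_pos: [0.5074, 0.0067, 0.2059]
ee_rot: [[1.0, -0.021, -0.0], [-0.021, -1.0, -0.0], [-0.0, 0.0, -1.0]]
ft_force: [1.9, -0.8, 0.3]
opening: -0.0002
```

Request:
drive_tool --rows '[{"gripper":1,"linear":[-0.05,0,0],"yaw":0},{"gripper":1,"linear":[0,0,0],"yaw":0}]'

```text
clock: 9.7
tool_pos: [0.507, 0.0067, 0.2059]
ee_rot: [[1.0, -0.021, 0.0], [-0.021, -1.0, -0.0], [0.0, 0.0, -1.0]]
ft_force: [1.8, -0.2, -0.6]
opening: -0.0003
```

Request:
drive_tool --rows '[{"gripper":1,"linear":[-0.05,0,0],"yaw":0},{"gripper":1,"linear":[0,0,0],"yaw":0}]'

```text
clock: 9.95
tool_pos: [0.5067, 0.0067, 0.2061]
ee_rot: [[1.0, -0.021, 0.001], [-0.021, -1.0, -0.0], [0.001, 0.0, -1.0]]
ft_force: [4.3, -0.7, -0.1]
opening: 0.0001
```

Request:
drive_tool --rows '[{"gripper":1,"linear":[-0.05,0,0],"yaw":0},{"gripper":1,"linear":[0,0,0],"yaw":0}]'

```text
clock: 10.2
tool_pos: [0.5065, 0.0067, 0.2062]
ee_rot: [[1.0, -0.021, 0.002], [-0.021, -1.0, -0.0], [0.002, 0.0, -1.0]]
ft_force: [5.5, -0.6, -0.3]
opening: 0.0002
```

```bash
python3 - <<'E'
from h import *
o=arm.get_obs(); print(o["clock"],o["tool_pos"],o["ft_force"])
a=arm.get_image("scene"); cv2.imwrite("pics/s5.png",cv2.resize(a[190:310,270:430],None,fx=5,fy=5,interpolation=2))
E
```

```text
10.2 [0.50645818 0.00667616 0.20617041] [ 5.51143527 -0.63018732 -0.2678315 ]
```

View pics/s5.png

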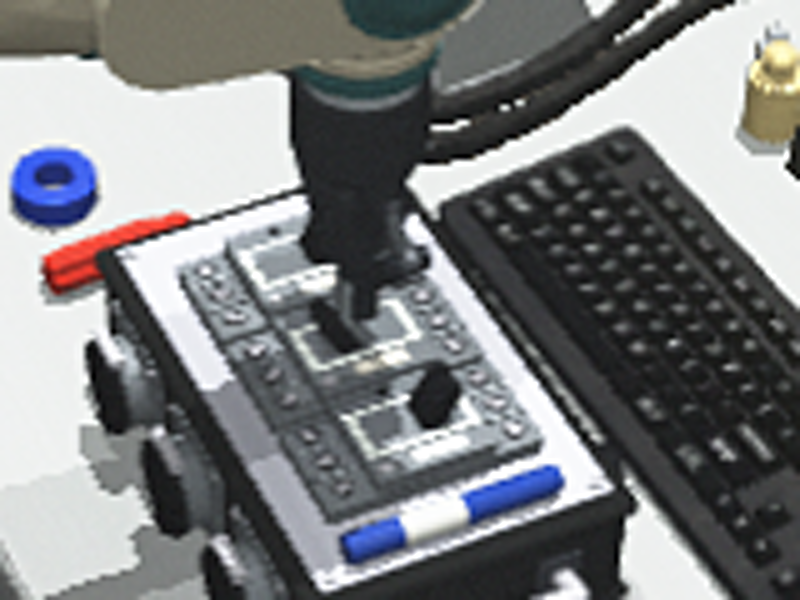

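The force rose from a steady 1.9 N to 5.5 N while the tool hardly moved, so the handle is on the OFF stop; its top is at about (318,305). I'll back off, lift over it and come down on the robot side.

Request:
drive_tool --rows '[{"gripper":1,"linear":[0.6,0,0],"yaw":0},{"gripper":1,"linear":[0,0,-2],"yaw":0},{"gripper":1,"linear":[0,0,-2],"yaw":0},{"gripper":1,"linear":[-1.9,0,0],"yaw":0},{"gripper":1,"linear":[-1.9,0,0],"yaw":0},{"gripper":1,"linear":[-1.8,0,0],"yaw":0},{"gripper":1,"linear":[0,0,0],"yaw":0},{"gripper":1,"linear":[0,0,1.4],"yaw":0},{"gripper":1,"linear":[0,0,1.3],"yaw":0},{"gripper":1,"linear":[0,0,1.3],"yaw":0},{"gripper":1,"linear":[0,0,0],"yaw":0},{"gripper":1,"linear":[0,0,0],"yaw":0}]'

```text
clock: 11.75
tool_pos: [0.4562, 0.0078, 0.2061]
ee_rot: [[1.0, -0.021, 0.0], [-0.021, -1.0, -0.0], [0.0, 0.0, -1.0]]
ft_force: [0.1, -0.1, 0.3]
opening: 0.0004
```

```bash
python3 - <<'E'
from h import *
o=arm.get_obs(); print(o["clock"],o["tool_pos"],o["ft_force"])
a=arm.get_image("scene"); cv2.imwrite("pics/s6.png",cv2.resize(a[190:310,270:430],None,fx=5,fy=5,interpolation=2))
E
```

```text
11.75 [0.45622126 0.00776212 0.2060756 ] [ 0.09471189 -0.08871903  0.32262777]
```

View pics/s6.png

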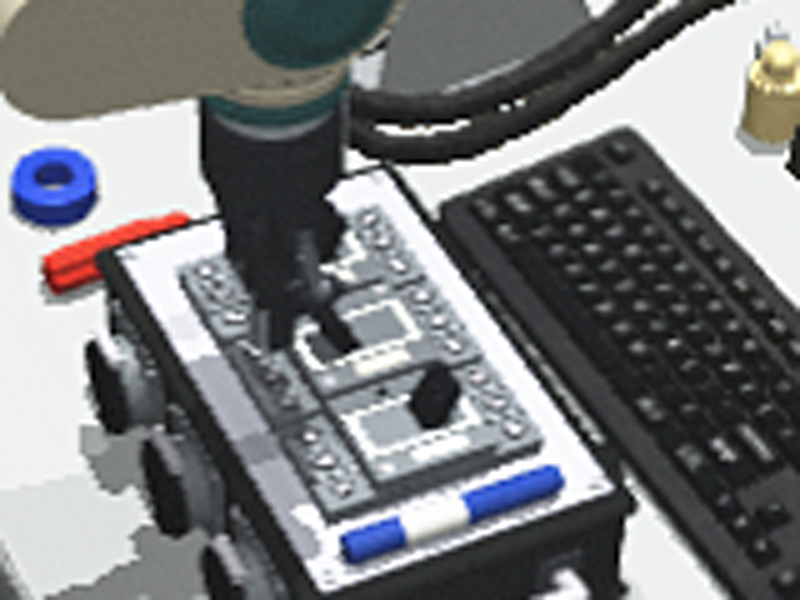

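The finger (275,345) is on the robot side of the OFF handle (320,320), not touching. Now I'll push it to ON.

Request:
drive_tool --rows '[{"gripper":1,"linear":[0.5,0,0],"yaw":0},{"gripper":1,"linear":[0.5,0,0],"yaw":0},{"gripper":1,"linear":[0.5,0,0],"yaw":0},{"gripper":1,"linear":[0.5,0,0],"yaw":0},{"gripper":1,"linear":[0.5,0,0],"yaw":0},{"gripper":1,"linear":[0.5,0,0],"yaw":0},{"gripper":1,"linear":[0.5,0,0],"yaw":0},{"gripper":1,"linear":[0.4,0,0],"yaw":0},{"gripper":1,"linear":[0.2,0,0],"yaw":0},{"gripper":1,"linear":[0,0,0],"yaw":0}]'

```text
clock: 13.05
tool_pos: [0.4972, 0.0069, 0.2058]
ee_rot: [[1.0, -0.021, 0.001], [-0.021, -1.0, -0.0], [0.001, 0.0, -1.0]]
ft_force: [-0.7, -0.3, -0.1]
opening: -0.0001
```

Request:
drive_tool --rows '[{"gripper":1,"linear":[0.1,0,0],"yaw":0},{"gripper":1,"linear":[0,0,0],"yaw":0}]'

```text
clock: 13.3
tool_pos: [0.4979, 0.0069, 0.2057]
ee_rot: [[1.0, -0.021, -0.0], [-0.021, -1.0, -0.0], [-0.0, 0.0, -1.0]]
ft_force: [-1.9, -0.1, 0.2]
opening: 0.0003
```

Request:
drive_tool --rows '[{"gripper":1,"linear":[0.1,0,0],"yaw":0},{"gripper":1,"linear":[0,0,0],"yaw":0}]'

```text
clock: 13.55
tool_pos: [0.4989, 0.0069, 0.2057]
ee_rot: [[1.0, -0.021, -0.001], [-0.021, -1.0, -0.0], [-0.0, 0.0, -1.0]]
ft_force: [-1.8, -1.0, -0.3]
opening: -0.0
```

Request:
drive_tool --rows '[{"gripper":1,"linear":[0.1,0,0],"yaw":0},{"gripper":1,"linear":[0,0,0],"yaw":0}]'

```text
clock: 13.8
tool_pos: [0.5, 0.0069, 0.2057]
ee_rot: [[1.0, -0.021, -0.0], [-0.021, -1.0, -0.0], [-0.0, 0.0, -1.0]]
ft_force: [-1.8, -0.4, -1.6]
opening: -0.0001
```

Request:
drive_tool --rows '[{"gripper":1,"linear":[0.1,0,0],"yaw":0},{"gripper":1,"linear":[0,0,0],"yaw":0}]'

```text
clock: 14.05
tool_pos: [0.5011, 0.0069, 0.2059]
ee_rot: [[1.0, -0.021, 0.0], [-0.021, -1.0, -0.0], [0.0, 0.0, -1.0]]
ft_force: [-1.9, 0.3, -0.6]
opening: -0.0
```

Request:
drive_tool --rows '[{"gripper":1,"linear":[0.05,0,0],"yaw":0},{"gripper":1,"linear":[0,0,0],"yaw":0}]'

```text
clock: 14.3
tool_pos: [0.5016, 0.0069, 0.2059]
ee_rot: [[1.0, -0.021, 0.0], [-0.021, -1.0, -0.0], [0.0, 0.0, -1.0]]
ft_force: [-2.0, 0.1, -1.0]
opening: 0.0001
```

Request:
drive_tool --rows '[{"gripper":1,"linear":[0.05,0,0],"yaw":0},{"gripper":1,"linear":[0,0,0],"yaw":0}]'

```text
clock: 14.55
tool_pos: [0.5021, 0.0068, 0.2059]
ee_rot: [[1.0, -0.021, 0.0], [-0.021, -1.0, -0.0], [0.0, 0.0, -1.0]]
ft_force: [-2.9, -0.3, -0.9]
opening: -0.0002
```

Request:
drive_tool --rows '[{"gripper":1,"linear":[0.05,0,0],"yaw":0},{"gripper":1,"linear":[0,0,0],"yaw":0}]'

```text
clock: 14.8
tool_pos: [0.5026, 0.0068, 0.2059]
ee_rot: [[1.0, -0.021, 0.0], [-0.021, -1.0, -0.0], [0.0, 0.0, -1.0]]
ft_force: [-2.4, 0.1, -1.0]
opening: 0.0003
```

Request:
drive_tool --rows '[{"gripper":1,"linear":[0.05,0,0],"yaw":0},{"gripper":1,"linear":[0,0,0],"yaw":0}]'

```text
clock: 15.05
tool_pos: [0.5031, 0.0067, 0.2059]
ee_rot: [[1.0, -0.021, 0.0], [-0.021, -1.0, -0.0], [0.0, 0.0, -1.0]]
ft_force: [-1.9, 0.2, -0.9]
opening: 0.0001
```

Request:
drive_tool --rows '[{"gripper":1,"linear":[0.05,0,0],"yaw":0},{"gripper":1,"linear":[0,0,0],"yaw":0}]'

```text
clock: 15.3
tool_pos: [0.5036, 0.0068, 0.2059]
ee_rot: [[1.0, -0.021, 0.0], [-0.021, -1.0, -0.0], [0.0, 0.0, -1.0]]
ft_force: [-2.4, -0.2, -0.5]
opening: 0.0004
```

Request:
drive_tool --rows '[{"gripper":1,"linear":[0.05,0,0],"yaw":0},{"gripper":1,"linear":[0,0,0],"yaw":0}]'

```text
clock: 15.55
tool_pos: [0.5041, 0.0067, 0.2059]
ee_rot: [[1.0, -0.021, 0.0], [-0.021, -1.0, -0.0], [0.0, 0.0, -1.0]]
ft_force: [-2.0, -0.5, -0.3]
opening: -0.0
```

Request:
drive_tool --rows '[{"gripper":1,"linear":[0.05,0,0],"yaw":0},{"gripper":1,"linear":[0,0,0],"yaw":0}]'

```text
clock: 15.8
tool_pos: [0.5045, 0.0067, 0.2059]
ee_rot: [[1.0, -0.021, -0.0], [-0.021, -1.0, -0.0], [-0.0, 0.0, -1.0]]
ft_force: [-2.9, 0.6, -0.5]
opening: 0.0
```

```bash
python3 - <<'E'
from h import *
o=arm.get_obs(); print(o["clock"],o["tool_pos"],o["ft_force"])
a=arm.get_image("scene"); cv2.imwrite("pics/s7.png",cv2.resize(a[190:310,270:430],None,fx=5,fy=5,interpolation=2))
E
```

```text
15.8 [0.50445541 0.00674402 0.20585948] [-2.92346382  0.61873002 -0.49060369]
```

View pics/s7.png

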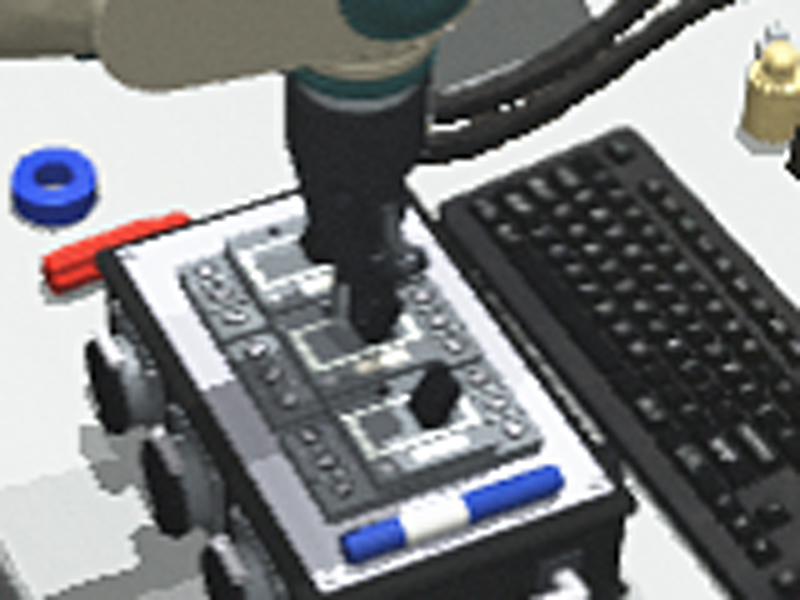

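The middle handle now leans away from the robot, at about (385,300), nearly matching the right-hand one. I'll go on until it meets the stop.

Request:
drive_tool --rows '[{"gripper":1,"linear":[0.05,0,0],"yaw":0},{"gripper":1,"linear":[0,0,0],"yaw":0}]'

```text
clock: 16.1
tool_pos: [0.5047, 0.0068, 0.2058]
ee_rot: [[1.0, -0.021, -0.001], [-0.021, -1.0, -0.0], [-0.001, 0.0, -1.0]]
ft_force: [-4.7, 0.0, 1.5]
opening: -0.0002
```

Request:
drive_tool --rows '[{"gripper":1,"linear":[0.05,0,0],"yaw":0},{"gripper":1,"linear":[0,0,0],"yaw":0}]'

```text
clock: 16.35
tool_pos: [0.5049, 0.0067, 0.2057]
ee_rot: [[1.0, -0.021, -0.003], [-0.021, -1.0, -0.0], [-0.003, 0.0, -1.0]]
ft_force: [-7.8, 0.8, 2.3]
opening: 0.0001
```

Request:
drive_tool --rows '[{"gripper":1,"linear":[0.05,0,0],"yaw":0},{"gripper":1,"linear":[0,0,0],"yaw":0}]'

```text
clock: 16.6
tool_pos: [0.5051, 0.0067, 0.2057]
ee_rot: [[1.0, -0.021, -0.004], [-0.021, -1.0, -0.0], [-0.004, 0.0, -1.0]]
ft_force: [-10.6, 0.7, 2.6]
opening: -0.0001
```

At the ON stop (10.6 N, and the tool no longer advances). I'll back off and lift clear.

Request:
drive_tool --rows '[{"gripper":1,"linear":[-0.5,0,0],"yaw":0},{"gripper":1,"linear":[-1.0,0,0],"yaw":0},{"gripper":1,"linear":[0,0,-2],"yaw":0},{"gripper":1,"linear":[0,0,-4],"yaw":0},{"gripper":1,"linear":[0,0,-4],"yaw":0},{"gripper":1,"linear":[-3,0,0],"yaw":0},{"gripper":1,"linear":[-3,0,0],"yaw":0},{"gripper":1,"linear":[-3,0,0],"yaw":0},{"gripper":1,"linear":[0,0,0],"yaw":0},{"gripper":1,"linear":[0,0,0],"yaw":0}]'

```text
clock: 17.85
tool_pos: [0.4013, 0.0089, 0.3062]
ee_rot: [[1.0, -0.021, 0.002], [-0.021, -1.0, -0.0], [0.002, 0.0, -1.0]]
ft_force: [1.3, -0.8, -0.5]
opening: -0.0
```

```bash
python3 - <<'E'
from h import *
o=arm.get_obs(); print(o["clock"],o["tool_pos"],o["ft_force"])
a=arm.get_image("scene"); cv2.imwrite("pics/s8.png",cv2.resize(a[190:310,270:430],None,fx=5,fy=5,interpolation=2))
a=arm.get_image("top"); cv2.imwrite("pics/t8.png",cv2.resize(a[164:284,281:441],None,fx=5,fy=5,interpolation=2))
E
```

```text
17.85 [0.40125179 0.00893729 0.30618446] [ 1.3441943  -0.84844194 -0.52721858]
```

View pics/s8.png

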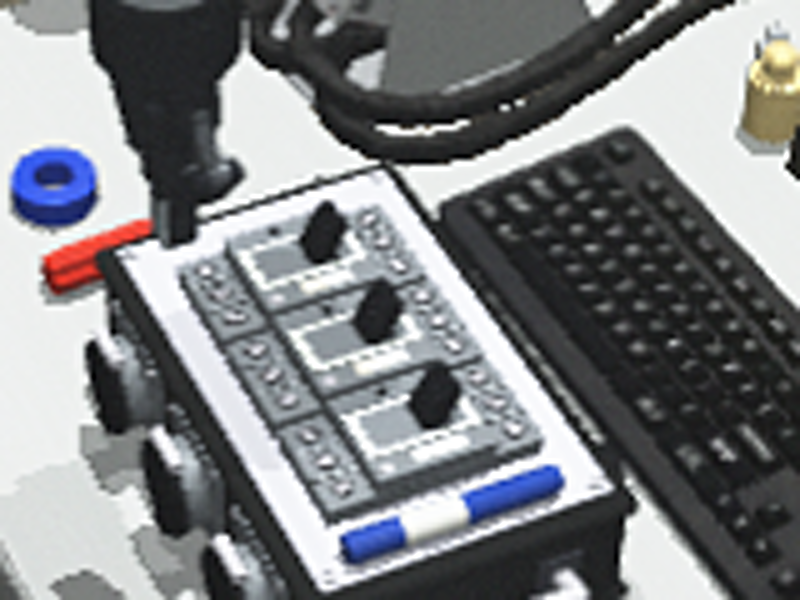

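View pics/t8.png

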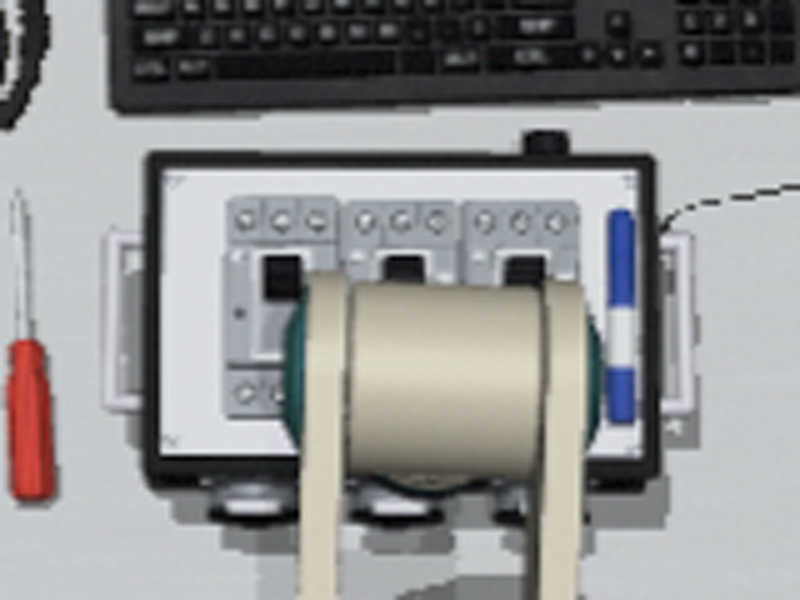

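Both views show all three handles leaning away from the robot alike: (325,232), (378,310) and (435,395) in the scene view, and in one row at 258 in the top view. The marker and screwdriver have not moved, and the arm is clear.

```bash
python3 -c "
from workcell import arm
print(arm.sign_off())"
```

```text
the job is handed in; nothing more can be done
None
```

The tripped breaker was the middle one. It has been reset and is now on, and I handed the job in at about 18 s of the 43 s allowed.

- **Pointing:** I held the shut fingertips about 25 mm above its handle for about 2.8 s without touching it.
- **Off:** I pushed the handle towards the robot. The force rose from about 2 N to 5.5 N while the tool barely moved, so I took that as the stop.
- **On:** I pushed it away from the robot until it stopped, peaking at about 10.6 N, then backed off and lifted clear.

**Last checks:** In the final pictures from both cameras, all three handles lean away from the robot alike. The marker and screwdriver had not moved, and the gripper was clear of everything. I did not look again at the other bystanders, but the arm passed well above them.

**Disagreements:** The handle-tip network gave several false hits elsewhere on the bench. I ignored those, as the pictures and the breaker detections agreed on the middle handle.

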